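Fit the burr to the rotary tool and tighten its collet

TASK

The rotary tool is wanted for taking the rough edges off some newly cut keys. Lift the gold-coloured burr out of the wooden bit stand, set its shank down into the open collet of the rotary tool and press it gently but fully home against the stop inside; then turn the knurled collet nut clockwise (seen from above) until the collet grips the shank snugly, without over-tightening it, and let go. Leave the other two bits in the stand and everything else where it is.

Things in the scene. Friction and masses are not known exactly. Their poses are not given: they have to be found in the camera images.
- gold_burr: the bit to fit: rotary burr, a gold-coloured toothed cylinder (20 mm diameter, 24 mm high) on a bright steel shank (8 mm diameter, 38 mm long, round end); about 120 g. Origin: the shank's round foot, on its axis; z runs up the shank, the head spans z = 38 to 62 mm. It stands in a hole of the bit stand; take it by the head, fingers closing across the stand
- pink_stone: another bit to be left alone: pink cone-shaped stone (21 mm wide at its foot, 24 mm high) on the same shank; origin at the foot of the shank, z up
- sanding_drum: another bit to be left alone: brown drum (17 mm diameter, 18 mm high) on the same shank; origin at the foot of the shank, z up
- bit_stand: fixed light wooden block, 154 x 46 x 31 mm. Origin: centre of its underside; x runs along its row of three holes (42 mm apart, 24 mm deep, 9.5 mm wide, bottom 7 mm above the worktop), y across it. The bits' heads begin 14 mm above the block. Which bit stands in which hole changes
- rotary_tool: fixed: dark blue cordless rotary tool, nose up in its charging cradle (96 x 84 mm, screwed down), spindle locked. Origin: centre of the cradle's underside, on the tool's axis, which is z. Body at most 47 mm wide, nose below the nut 25 mm; on top the collet nut, its top face 150 mm above the worktop
- collet_mouth (a point): the centre of the nut's top face, on the axis, where the shank goes in: a funnel 19 mm wide at the top that narrows within 4 mm to a bore 11 mm wide
- nut_grip (a point): on the tool's axis at the height to grip the round knurled steel collet nut (34 mm diameter), 13 mm below its top face. Its straight side spans 128 to 144.5 mm above the worktop, then it tapers to 24 mm. Clockwise from above tightens. It starts turned by an unknown amount: the jaws meet the shank after 0.2 to 1.0 rad, which must be felt; till then it drags with a steady 0.2 N m
- collet_stop: steel stop at the bottom of the collet; origin on the axis, at the surface the shank's foot must rest on, 30 mm below collet_mouth; a cup 9.8 mm wide, 5 mm high, centres the foot. When home, the burr's head begins 8 mm above the nut and ends 32 mm above it; until tightened the burr is loose and may lean by 0.12 rad
- collet: the three steel jaws inside the nut; origin on the axis, 10 mm above the stop. The nut draws them in by 2.6 mm/rad. Once they meet the shank the torque climbs by about 0.06 N m per 0.1 rad: snug is a climb of 0.14 to 0.23, under 0.11 is loose, over 0.3 over-tightened. Read standing still between small turns, the drag may show either sign: watch the change. The thread holds
- keys: bunch of keys with a red tag in the blue tray, to be left alone; origin under its centre
- tape_measure: orange tape measure, 62 mm high, near the front edge, to be left alone; origin under its centre
- marker: red and white marker lying near the right edge, to be left alone; origin under its centre

How it is judged:
On the way, in this order (a step that is already met when the one before it is completed fails the run):
1. the burr's shank is pressed home against the collet's stop (distance between gold_burr and collet_stop below 0.0025 m and contact force between gold_burr and collet_stop above 3 N), for 0.1 s.
2. the nut has been turned until the collet grips the shank (distance between gold_burr and collet_stop below 0.0025 m and contact force between gold_burr and collet above 40 N), for 0.2 s.
At the end, for the whole second after the job is handed in: the burr stands in the collet, its foot within 2.5 mm of the stop, upright in the tool to 0.05 rad, at rest, and the three jaws press on its shank with over 40 N in all (all of step 2 and angle between the z axis of gold_burr and the z axis of rotary_tool, either way round below 0.05 rad and linear speed of gold_burr below 0.02 m/s); the robot touches nothing.
It fails at once if the collet is over-tightened on the shank (over 120 N in all) (contact force between gold_burr and collet above 120 N).
It fails at once if the burr is rammed against the stop (over 40 N) (contact force between gold_burr and collet_stop above 40 N).
It fails at once if one of the other two bits is moved by over 20 mm (distance of any of pink_stone, sanding_drum from where it was at the start of the episode above 0.02 m).
It fails at once if the keys, the tape measure or the marker are moved by over 30 mm (distance of any of keys, tape_measure, marker from where it was at the start of the episode above 0.03 m).
It also fails if it takes over 53 s, if anything falls off the work surface, if the arm or the gripper's body presses on something with over 40 N, if the wrist force passes 120 N, or if a joint passes its speed limit or range.

ROBOT

A 7-joint arm with a two-finger parallel gripper is mounted at the origin on a cart in front of the work surface, level with it; the furniture and walls round the work are solid. World frame = base frame: x ahead of the robot, y to its left, z up, the work surface at z = 0. Lengths are in m, angles in rad, forces in N, time in s.
With the tool pointing down it reaches from about 0.425 to 0.825 m from the base axis. Payload 3.6 kg.
Tool frame: the origin (TCP) lies where the fingers leave the gripper's body, on its centre line; the fingertips stand 73 mm ahead of it and the grasp point (between the pads) lies 54 mm ahead of it; z points along the fingers, y is the line along which they close (so a half turn about z gives the same grasp; the last joint's range is limited). The gripper opens to 85 mm and grips with 20 to 120 N. Pads are 22 mm wide; open, the fingers measure 114 mm over their backs; the gripper's body (76 mm by 85 mm) begins 54 mm behind the grasp point. The pads swing forward as they close: fully open they stand 13 mm farther back than shut.
Start: joints at [1.181, 0.615, -0.013, 1.423, 0.008, 1.103, -0.04], TCP at [0.231, -0.608, 0.304] pointing down, gripper open.
Joint ranges: [-3.12, 3.12], [-0.3, 2.06], [-1.34, 1.32], [0.26, 2.42], [-1.36, 4.5], [0.01, 1.98], [-2.84, 2.84]. Speed limits (rad/s): [2.79, 2.79, 3.14, 3.14, 3.14, 3.14, 3.14].

INTERFACE

Orientations are given as a unit quaternion [x, y, z, w].
In Python, from station import arm, snapshot, camera_info, ticket gives the robot as it stands. Calls block until the motion is done:
- arm.movep(position, orientation): joint-space move of the TCP to a pose.
- arm.line_to(position, velocity=0.15, ori=None): straight line of the TCP; ori=None keeps the orientation; velocity is the mean speed in m/s.
- arm.move_j(angles): joint-space move.
- arm.move_gripper(opening, effort=None): opening from 0.0 (shut) to 1.0 (fully open); effort is the grip in N (None keeps the last); returns when the fingers have stopped.
- arm.pause(seconds).
- arm.ik(position, orientation): joint angles nearest the present ones, or None.
- snapshot(name): name is "scene" or "top"; returns the picture (384x512x3 uint8, blue, green, red); there is no depth.
- camera_info(name): a dict with "fx", "fy", "cx", "cy" (pixels), "dist_coeffs" ([k1, k2, p1, p2, k3] as OpenCV has them; the pictures are not rectified), "R" (3x3) and "t" (3): a world point X has camera coordinates R X + t. Camera axes: x right, y down, z forward; pixel columns grow to the right and rows downward; lengths in m; the calibration is good to about 2 mm. A picture is of the moment at which its call begins. camera_info takes no time and is no camera call.
A pose or a line that the arm cannot do raises arm.MotionError and nothing moves.
- ticket.finish_job(): hands the job in; it is judged then, once.
Readings, each from a call of its own:
- arm.read_time(): time.
- arm.read_joint_positions(): joint angles.
- arm.read_dq(): joint speeds.
- arm.read_effort(): joint torques, N m.
- arm.read_tool_pos(): TCP position.
- arm.read_eef_rot(): TCP orientation.
- arm.read_ft_force(): force on the tool from outside, world axes, zero at the start.
- arm.read_wrist_torque(): the same for the moment, N m.
- arm.read_opening(): opening from 0.0 (shut) to 1.0 (fully open).
- arm.read_finger_force(): force on a finger pad.
Only numpy, scipy, OpenCV 4.12 (cv2) and the standard library are available. Lean on these libraries where they do the work, as an engineer would, in place of code of your own. Each camera call takes 0.05 s, during which the arm holds its last target. There are 200 camera calls.

## Working session

There is one attempt and no reset: what is moved stays moved. The work goes in short steps, each a Python script; the robot and the scene stay as the last script left them, time stands still between calls to the robot, and variables do not carry over. Pictures are saved under pics/ and viewed, at most 10 in all, crops included, and the job is handed in when it is done.

```bash
mkdir -p pics; ls; python3 - <<'E'
from station import arm, snapshot, camera_info
import cv2
for n in ("scene","top"):
    cv2.imwrite(f"pics/{n}0.png",cv2.resize(snapshot(n),None,fx=1.5,fy=1.5,interpolation=cv2.INTER_CUBIC)); print(n,camera_info(n))
print(arm.read_time(),arm.read_eef_rot(),arm.read_tool_pos(),arm.read_ft_force(),arm.read_wrist_torque(),arm.read_opening())
E
```

```text
pics
scene {'fx': 381.39374637918604, 'fy': 381.39374637918604, 'cx': 256.9404215691305, 'cy': 188.79395198966517, 'dist_coeffs': array([0.02722514, 0.        , 0.        , 0.        , 0.        ]), 'R': array([[ 0.55514142, -0.83173977, -0.00519126],
       [-0.3457127 , -0.22505892, -0.91095072],
       [ 0.7565056 ,  0.50750117, -0.41248253]]), 't': array([-0.41389709,  0.2435619 ,  0.73470028])}
top {'fx': 358.9544708400811, 'fy': 358.9544708400811, 'cx': 256.0134697775004, 'cy': 191.36789952285505, 'dist_coeffs': array([0.03589758, 0.        , 0.        , 0.        , 0.        ]), 'R': array([[ 0.00474766, -0.99973345,  0.02259403],
       [-0.99619943, -0.00669355, -0.08684406],
       [ 0.08697215, -0.02209586, -0.99596567]]), 't': array([-0.15961443,  0.48808934,  0.93244416])}
0.1 [ 9.83583731e-01  1.80448369e-01 -2.35592700e-04 -1.17238597e-03] [ 0.23052346 -0.60717195  0.30283504] [-0.227138   -0.28957902 -0.76940047] [-0.03881751  0.00913627 -0.05548909] 1.0011391574419872
```

View pics/scene0.png

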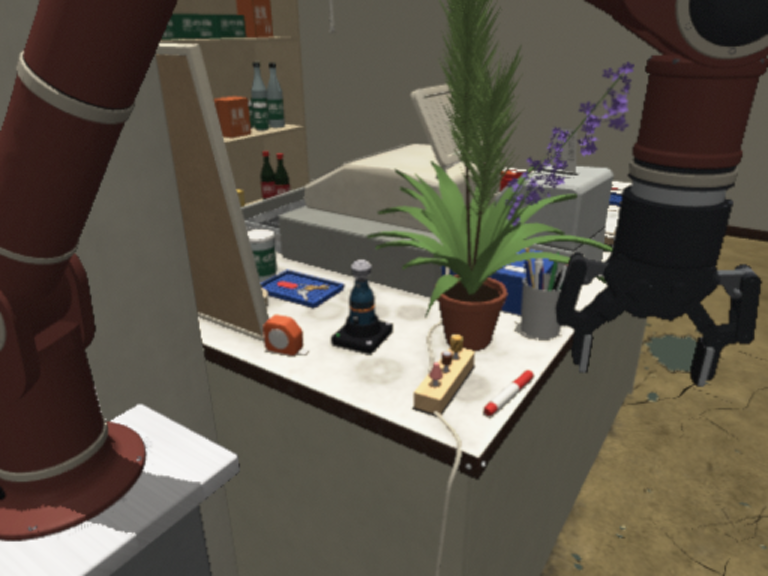

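View pics/top0.png

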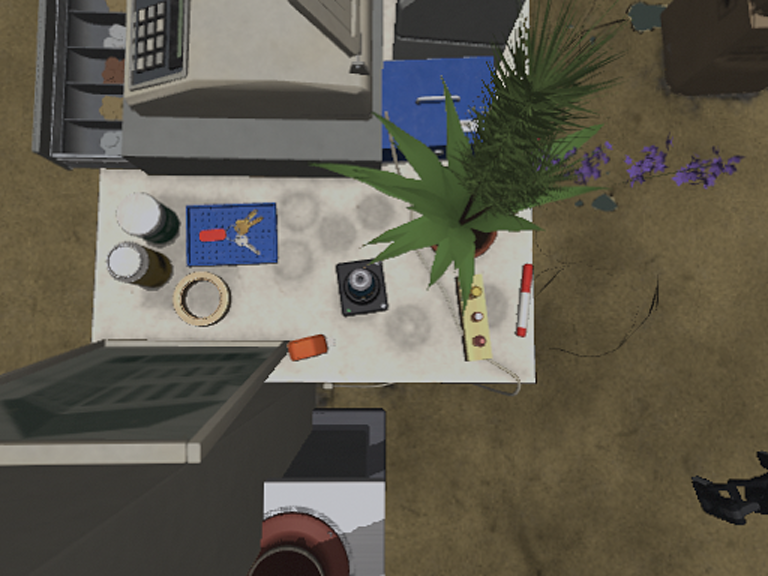

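The scene view shows the gold burr at about (456,342)/1.5, in the stand hole nearest the plant. In the top view it is at about (476,292)/1.5 and the tool nose is at about (361,281)/1.5. I'll enlarge both areas.

```bash
python3 - <<'E'
from station import snapshot
import cv2
t=snapshot("top"); s=snapshot("scene")
a=cv2.resize(t[165:245,215:345],None,fx=6,fy=6,interpolation=cv2.INTER_CUBIC)
cv2.imwrite("pics/t1.png",a)   # u=215+c/6, v=165+r/6
b=cv2.resize(s[165:280,215:355],None,fx=5,fy=5,interpolation=cv2.INTER_CUBIC)
cv2.imwrite("pics/s1.png",b)
E
```

```text
(no output)
```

View pics/t1.png

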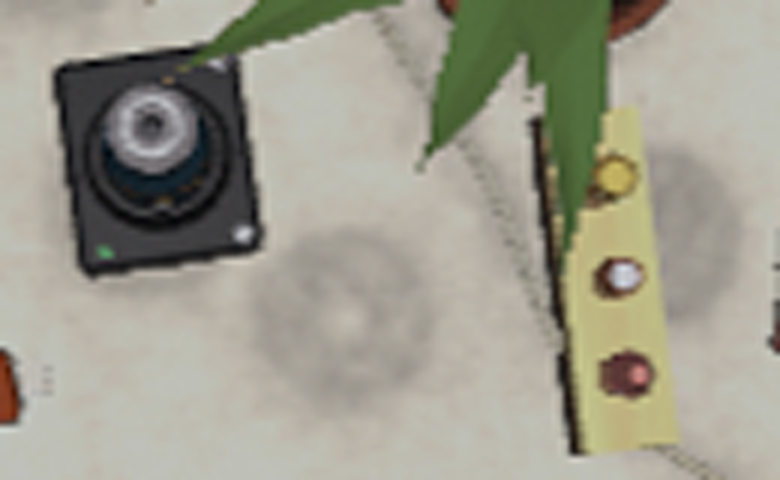

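View pics/s1.png

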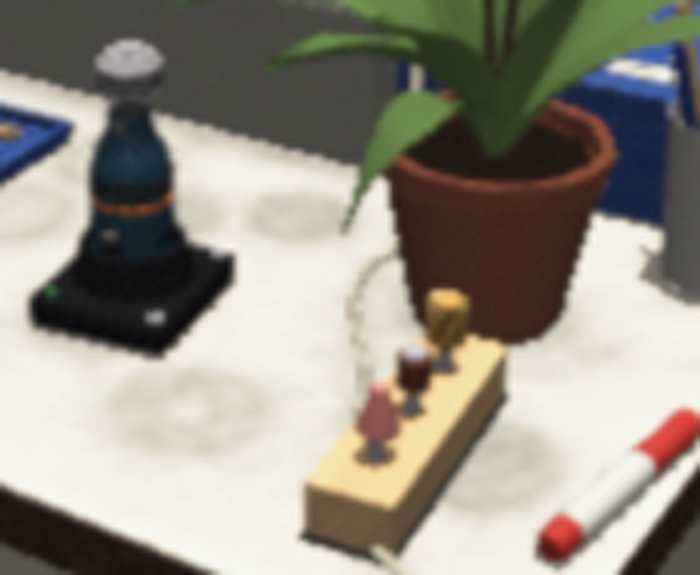

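The top crop shows the gold head's top at (616,176), the drum's top at (626,275), the pink tip at (638,374) and the bore at (152,125). In the scene crop they are at about (447,297), (414,354), (380,388) and (131,52). Next I triangulate these, plus the leaf and pot.

```bash
cat > h.py <<'E'
import numpy as np, cv2
from station import arm, snapshot, camera_info, ticket
C={n:camera_info(n) for n in("top","scene")}
def K(c): return np.array([[c["fx"],0,c["cx"]],[0,c["fy"],c["cy"]],[0,0,1]])
def ray(n,p):
    c=C[n]; q=cv2.undistortPoints(np.array([[p]],float),K(c),c["dist_coeffs"])[0,0]
    return -c["R"].T@c["t"], c["R"].T@np.array([q[0],q[1],1])
def atz(n,p,z):
    o,d=ray(n,p); return o+d*(z-o[2])/d[2]
def proj(n,X):
    c=C[n]; return cv2.projectPoints(np.array([X],float),cv2.Rodrigues(c["R"])[0],c["t"],K(c),c["dist_coeffs"])[0][0,0]
def tri(pt,ps):
    A=[];b=[]
    for n,p in(("top",pt),("scene",ps)):
        o,d=ray(n,p); d=d/np.linalg.norm(d); P=np.eye(3)-np.outer(d,d); A.append(P); b.append(P@o)
    X=np.linalg.lstsq(np.vstack(A),np.hstack(b),rcond=None)[0]
    return X,[np.linalg.norm(A[i]@X-b[i]) for i in(0,1)]
T=lambda c,r:(215+(c+.5)/6-.5,165+(r+.5)/6-.5)
S=lambda c,r:(215+(c+.5)/5-.5,165+(r+.5)/5-.5)
E
python3 - <<'E'
from h import *
np.set_printoptions(precision=4,suppress=True)
for n,t,s,z in(("gold",(616,176),(447,297),.069),("drum",(626,275),(414,354),.063),("pink",(638,374),(380,388),.069),("nut",(152,125),(131,52),.15)):
    print(n,tri(T(*t),S(*s)),atz("top",T(*t),z),atz("scene",S(*s),z))
for c in((535,118),(637,106),(575,452),(680,442)): print("blk",atz("top",T(*c),.031))
for c in((57,70),(235,45),(260,245),(88,275)): print("cradle",atz("top",T(*c),.02))
for z in(.1,.15,.2,.25,.3):
  for c in((570,255),(420,168),(185,75)):
    X=atz("top",T(*c),z); u=proj("scene",X); print(z,c,X,(u-[215,165])*5, u*1.5)
print("pot base near", atz("scene",S(505,342),0),"rim left/right",[atz("scene",S(*p),.1) for p in((393,165),(612,160),(500,187))])
E
```

```text
gold (array([ 0.4799, -0.3118,  0.0699]), [np.float64(0.0007863287540717797), np.float64(0.0007863287540709237)]) [ 0.4795 -0.3113  0.069 ] [ 0.482  -0.3116  0.069 ]
drum (array([ 0.4382, -0.3171,  0.0613]), [np.float64(0.0005018154668191699), np.float64(0.0005018154668186308)]) [ 0.4379 -0.3163  0.063 ] [ 0.4362 -0.3187  0.063 ]
pink (array([ 0.3969, -0.3213,  0.0662]), [np.float64(0.0012000114585439274), np.float64(0.0012000114585446434)]) [ 0.3962 -0.3197  0.069 ] [ 0.3939 -0.3242  0.069 ]
nut (array([ 0.4925, -0.1179,  0.1486]), [np.float64(0.0014703900128736935), np.float64(0.001470390012873437)]) [ 0.4914 -0.1168  0.15  ] [ 0.4908 -0.121   0.15  ]
blk [ 0.5081 -0.2831  0.031 ]
blk [ 0.5137 -0.3283  0.031 ]
blk [ 0.3619 -0.2995  0.031 ]
blk [ 0.3664 -0.3454  0.031 ]
cradle [ 0.5293 -0.0713  0.02  ]
cradle [ 0.5411 -0.1506  0.02  ]
cradle [ 0.4518 -0.1621  0.02  ]
cradle [ 0.4381 -0.0861  0.02  ]
0.1 (570, 255) [ 0.4446 -0.2862  0.1   ] [361.6559 255.2077] [430.9968 324.0623]
0.1 (420, 168) [ 0.4798 -0.2251  0.1   ] [288.9795 194.4246] [409.1939 305.8274]
0.1 (185, 75) [ 0.5173 -
[... 501 characters left out ...]
] [156.5879 -46.2669] [369.4764 233.6199]
0.25 (570, 255) [ 0.438  -0.2604  0.25  ] [311.9483 -57.7955] [416.0845 230.1613]
0.25 (420, 168) [ 0.4671 -0.2098  0.25  ] [250.0883 -94.798 ] [397.5265 219.0606]
0.25 (185, 75) [ 0.4982 -0.1301  0.25  ] [ 148.0966 -138.392 ] [366.929  205.9824]
0.3 (570, 255) [ 0.4358 -0.2518  0.3   ] [ 293.9482 -171.4448] [410.6845 196.0666]
0.3 (420, 168) [ 0.4629 -0.2047  0.3   ] [ 235.8439 -200.8934] [393.2532 187.232 ]
0.3 (185, 75) [ 0.4918 -0.1305  0.3   ] [ 139.115  -235.7782] [364.2345 176.7665]
pot base near [ 0.5661 -0.3059  0.    ] rim left/right [array([ 0.5387, -0.25  ,  0.1   ]), array([ 0.6051, -0.3409,  0.1   ]), array([ 0.5456, -0.3068,  0.1   ])]
```

```bash
cat >> h.py <<'E'
np.set_printoptions(precision=4,suppress=True)
def q(psi): return [np.cos(psi/2),np.sin(psi/2),0,0]
def st(tag=""):
    print(tag,"t%.2f"%arm.read_time(),"p",arm.read_tool_pos(),"F",arm.read_ft_force(),"M",arm.read_wrist_torque(),"op%.3f"%arm.read_opening(),flush=True)
E
python3 - <<'E'
from h import *
arm.movep([.480,-.311,.27],q(.114)); st("above")
print(arm.read_joint_positions())
arm.move_gripper(.6); st()
for z in(.22,.19,.165,.145,.13,.115):
    arm.line_to([.480,-.311,z],velocity=.12); f=arm.read_ft_force(); st(z)
    if np.linalg.norm(f)>6: print("contact"); break
for n in("scene","top"):
    i=snapshot(n); c=i[130:250,270:370] if n=="top" else i[180:280,260:360]
    cv2.imwrite(f"pics/{n}2.png",cv2.resize(c,None,fx=4,fy=4,interpolation=cv2.INTER_CUBIC))
a,b=cv2.imread("pics/scene2.png"),cv2.imread("pics/top2.png")
cv2.imwrite("pics/c2.png",np.hstack([cv2.copyMakeBorder(a,0,80,0,0,0),b]))
E
```

```text
above t1.65 p [ 0.4792 -0.3127  0.2701] F [-0.5349 -1.1172 -0.0049] M [-0.0719  0.0257 -0.0505] op1.000
[ 0.5229  0.5277  0.0256  1.7012 -0.0145  0.9124 -0.9054]
 t2.08 p [ 0.4798 -0.3113  0.27  ] F [ 0.344  -0.6011 -0.0198] M [ 0.0429 -0.0178  0.0154] op0.600
0.22 t2.65 p [ 0.4803 -0.3112  0.2203] F [0.1214 0.4743 0.1949] M [-0.0253 -0.0339 -0.0015] op0.601
0.19 t3.05 p [ 0.4802 -0.3111  0.1904] F [-0.6174  0.0275  1.1689] M [-0.0263  0.0462 -0.0416] op0.600
0.165 t3.41 p [ 0.4801 -0.3111  0.1653] F [0.3839 0.4107 0.5989] M [-0.0355 -0.0491  0.0236] op0.595
0.145 t3.73 p [ 0.48   -0.311   0.1453] F [ 0.8086 -0.3437  0.308 ] M [-0.0484  0.0032 -0.0345] op0.596
0.13 t4.00 p [ 0.4799 -0.3109  0.1301] F [ 0.1331  0.2574 -0.0272] M [-0.0229 -0.0108 -0.0102] op0.602
0.115 t4.28 p [ 0.4798 -0.3109  0.115 ] F [-0.2709  0.1719  0.1449] M [-0.0034 -0.0241  0.0402] op0.598
```

View pics/c2.png

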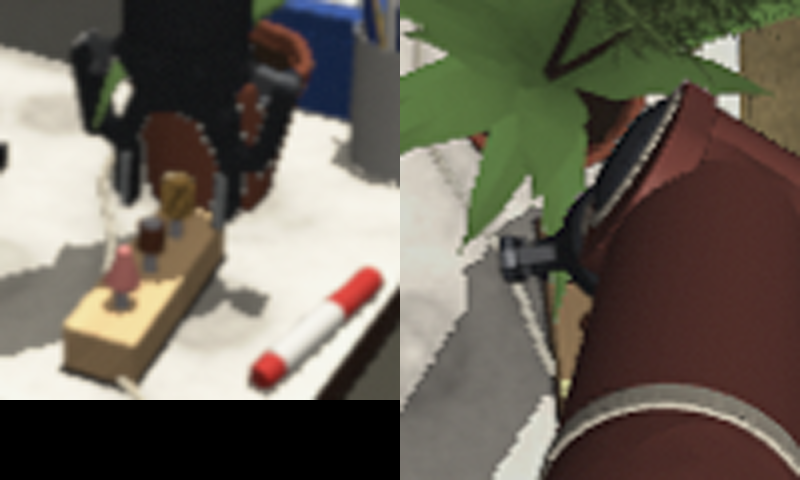

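The leaves gave no resistance. The gold head at about (178,195) sits centred between the open fingers, so I'll grasp and lift.

```bash
python3 - <<'E'
from h import *
arm.move_gripper(0.0,effort=50); st("grip"); print(arm.read_finger_force())
arm.line_to([.480,-.311,.16],velocity=.1); st()
arm.line_to([.480,-.311,.32],velocity=.2)
arm.movep([.4915,-.1175,.32],q(.114)); arm.pause(.2); st("above tool"); print(arm.read_joint_positions())
for n,(x,y) in(("scene",(215,125)),("top",(200,140))):
    i=snapshot(n)[y:y+100,x:x+100]
    cv2.imwrite(f"pics/{n}3.png",cv2.resize(i,None,fx=4,fy=4,interpolation=cv2.INTER_CUBIC))
cv2.imwrite("pics/c3.png",np.hstack([cv2.imread("pics/scene3.png"),cv2.imread("pics/top3.png")]))
E
```

```text
grip t4.77 p [ 0.4802 -0.3113  0.1155] F [-0.4372 -0.2329  2.8319] M [-0.0835  0.0644  0.0033] op0.212
48.70252847671509
 t5.37 p [ 0.4796 -0.3107  0.1597] F [ 0.1199 -1.0758 -1.5067] M [-0.0237  0.0397 -0.0298] op0.213
above tool t7.32 p [ 0.4914 -0.1198  0.3198] F [-0.1498  0.2625 -1.2854] M [ 0.0057 -0.0055 -0.0208] op0.214
[ 0.1957  0.3743 -0.0004  1.8109  0.0014  0.9564 -1.2663]
```

View pics/c3.png

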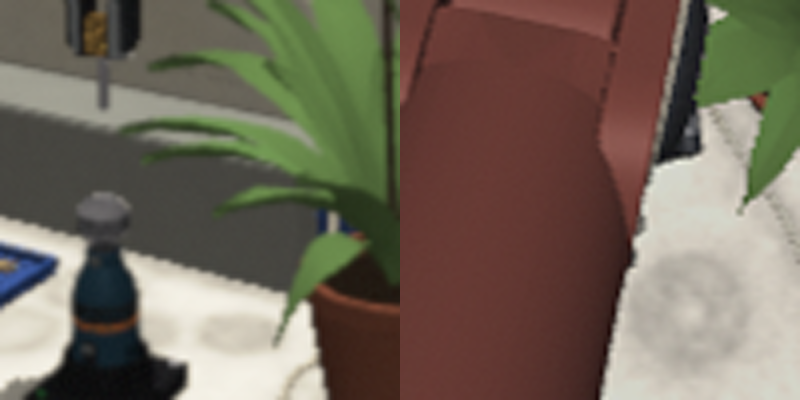

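```bash
cat >> h.py <<'E'
def mean(f,n=8):
    v=[]
    for _ in range(n): v.append(f()); arm.pause(.01)
    return np.mean(v,0)
E
python3 - <<'E'
from h import *
print("foot seen",atz("scene",(240.6,151.1),.212))
x,y=.4913,-.1185
arm.line_to([x,y,.264],velocity=.15)
f0=mean(arm.read_ft_force); print("f0",f0)
z=.264
while z>.224:
    dz=.005 if z>.236 else .001
    z-=dz; arm.line_to([x,y,z],velocity=.04 if dz>.002 else .02)
    f=mean(arm.read_ft_force,3)-f0; print("%.4f"%z,arm.read_tool_pos(),f,"t%.2f"%arm.read_time())
    if f[2]>7 or np.hypot(f[0],f[1])>12: break
arm.pause(.2); print(mean(arm.read_ft_force)-f0); st()
E
```

```text
foot seen [ 0.4977 -0.1171  0.212 ]
f0 [ 0.0711  0.0482 -0.9603]
0.2590 [ 0.4913 -0.1185  0.2593] [ 0.222   0.2182 -0.2508] t8.31
0.2540 [ 0.4912 -0.1185  0.2538] [-0.1863 -0.1756 -0.0821] t8.61
0.2490 [ 0.4912 -0.1182  0.2487] [-0.3796  0.6805 -0.483 ] t8.91
0.2440 [ 0.4911 -0.1182  0.2436] [-0.6431  1.348  -1.1758] t9.21
0.2390 [ 0.4911 -0.1182  0.2386] [-0.5035  2.0998 -0.6432] t9.51
0.2340 [ 0.4912 -0.1182  0.2337] [-0.4554  2.1844 -1.574 ] t9.81
0.2330 [ 0.4912 -0.1182  0.2329] [-0.0877  3.3351 -0.7168] t10.08
0.2320 [ 0.4914 -0.1182  0.232 ] [-0.2216  3.7907  1.2033] t10.36
0.2310 [ 0.4914 -0.1182  0.231 ] [-0.7123  4.1943 -0.0857] t10.63
0.2300 [ 0.4915 -0.1182  0.2299] [-0.245   5.2251  0.9323] t10.91
0.2290 [ 0.4915 -0.1182  0.229 ] [ 0.3983  4.9144 -0.0022] t11.18
0.2280 [ 0.4916 -0.1182  0.2284] [-0.185   5.2802  2.9979] t11.46
0.2270 [ 0.4918 -0.1182  0.2282] [-1.4457  5.2798  7.8492] t11.73
[-1.0879  5.352   7.8764]
 t12.00 p [ 0.4918 -0.1182  0.2282] F [0.1825 5.1894 6.7914] M [ 1.3406  0.3563 -0.0037] op0.214
```

Burr is seated with about 8 N on the stop. Next I ease out the side load, release, and take the nut with enough wrist range for the turn.

```bash
python3 - <<'E'
from h import *
f0=np.array([.07,.05,-.96]); y=-.1185
for _ in range(4):
    y+=.001; arm.line_to([.4913,y,.2270],velocity=.02); f=mean(arm.read_ft_force,4)-f0; print(y,f,arm.read_tool_pos())
    if f[1]<1.5: break
arm.move_gripper(.75,effort=70); st("open")
arm.line_to([.4913,y,.240],velocity=.1)
arm.movep([.4913,y,.240],q(1.0)); st("rot"); print(arm.read_joint_positions())
for n,(a,b) in(("scene",(200,120)),):
    i=snapshot(n)[b:b+110,a:a+110]
    cv2.imwrite("pics/c4.png",cv2.resize(i,None,fx=5,fy=5,interpolation=cv2.INTER_CUBIC))
E
```

```text
-0.1175 [-1.4412  3.8879  7.8877] [ 0.4918 -0.118   0.2282]
-0.11649999999999999 [-1.375   2.8276  7.0165] [ 0.4918 -0.1178  0.2282]
-0.11549999999999999 [-1.5299  1.5559  6.9175] [ 0.4918 -0.1175  0.2282]
-0.11449999999999999 [-0.6537  0.3069  6.8185] [ 0.4917 -0.1173  0.2283]
open t13.63 p [ 0.4912 -0.1147  0.2268] F [-0.2133 -0.7716 -0.0382] M [ 0.0678  0.0129 -0.0054] op0.752
rot t14.63 p [ 0.4911 -0.1146  0.2396] F [-0.0732  0.0199  0.7526] M [-0.0089  0.0074 -0.0112] op0.749
[ 0.3633  0.4837 -0.2565  1.9142  0.1709  0.7653 -0.5617]
```

View pics/c4.png

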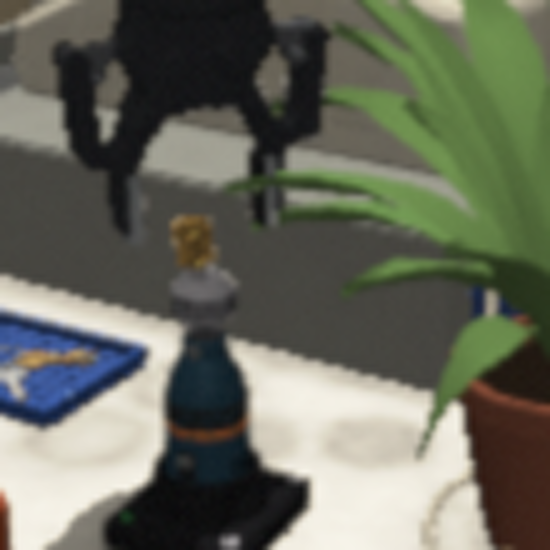

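The burr stands in the collet at (193,240) with a slight lean, and the fingers clear it. I'll descend onto the nut.

```bash
python3 - <<'E'
from h import *
x,y=.4915,-.117
for z in(.225,.21,.20,.191):
    arm.line_to([x,y,z],velocity=.08); f=mean(arm.read_ft_force,2)
    print(z,f)
    if np.linalg.norm(f)>8: raise SystemExit("contact")
arm.move_gripper(0.0,effort=70); arm.pause(.1); st("grip"); print(arm.read_finger_force())
print(mean(arm.read_ft_force),mean(arm.read_wrist_torque))
E
```

```text
0.225 [0.0726 0.1683 0.5874]
0.21 [ 0.2432 -0.2804 -0.229 ]
0.2 [0.2671 0.134  0.453 ]
0.191 [0.4408 0.0551 0.5258]
grip t16.45 p [ 0.4913 -0.1168  0.1917] F [-1.1814  0.4726  4.7741] M [0.2082 0.4636 0.0055] op0.375
69.0728135034442
[-1.4868  0.8034  5.2671] [ 0.2082  0.4639 -0.0136]
```

```bash
cat >> h.py <<'E'
from scipy.spatial.transform import Rotation as R
def yaw():
    m=R.from_quat(arm.read_eef_rot()).as_matrix(); return np.arctan2(m[1,0],m[0,0])
def turn(psi):
    arm.movep([.4915,-.117,.191],q(psi)); arm.pause(.05)
    m=mean(arm.read_wrist_torque,12); f=mean(arm.read_ft_force,2)
    print("psi %.3f act %.3f Mz %.4f"%(psi,yaw(),m[2]),m[:2],f,"op%.3f t%.2f"%(arm.read_opening(),arm.read_time()),flush=True)
    return m[2]
E
python3 - <<'E'
from h import *
L=[];p=1.0
while p>-.3:
    p-=.06; L.append(turn(p))
    if len(L)>4 and abs(L[-1]-np.median(L[1:-1]))>.07 and abs(L[-2]-np.median(L[1:-1]))>.03: break
    if arm.read_time()>31: break
E
```

```text
psi 0.940 act 0.939 Mz -0.1987 [0.2112 0.4583] [-1.9596  0.3224  5.1846] op0.378 t17.00
psi 0.880 act 0.879 Mz -0.2000 [0.2054 0.4579] [-1.6984  1.2494  5.4604] op0.379 t17.42
psi 0.820 act 0.819 Mz -0.1933 [0.2252 0.4563] [-2.017   0.6581  5.449 ] op0.375 t17.83
psi 0.760 act 0.759 Mz -0.2055 [0.236  0.4557] [-1.3939  1.0437  5.49  ] op0.377 t18.25
psi 0.700 act 0.699 Mz -0.1841 [0.2272 0.4409] [-2.4032  0.7434  5.1316] op0.380 t18.67
psi 0.640 act 0.639 Mz -0.1838 [0.2238 0.4269] [-1.6192  1.2789  5.7894] op0.379 t19.08
psi 0.580 act 0.579 Mz -0.1895 [0.2385 0.4211] [-1.8094  0.7437  5.0374] op0.382 t19.50
psi 0.520 act 0.519 Mz -0.1782 [0.2213 0.4374] [-2.1145  0.6894  5.323 ] op0.374 t19.92
psi 0.460 act 0.459 Mz -0.1609 [0.2301 0.4246] [-2.4712  0.3078  5.8716] op0.377 t20.33
psi 0.400 act 0.399 Mz -0.1317 [0.235  0.4257] [-2.2913  0.7916  4.9826] op0.380 t20.75
psi 0.340 act 0.340 Mz -0.0755 [0.2274 0.4206] [-1.5835  0.6623  4.967 ] op0.377 t21.17
```

The drag baseline is about −0.19 N m and the climb so far is about 0.115. I'll go on in smaller steps to a climb of about 0.18.

```bash
python3 - <<'E'
from h import *
p=.34
for _ in range(5):
    p-=.04
    if turn(p)>-.025: break
arm.pause(.2); print(mean(arm.read_wrist_torque,20))
E
```

```text
psi 0.300 act 0.301 Mz 0.0527 [0.2203 0.4257] [-2.3237  0.4375  5.8539] op0.374 t21.58
[0.2118 0.4334 0.0669]
```

The jump of 0.13 in 0.04 rad is more than the jaws' stiffness explains. Part of it is the drag changing sign with the smaller step. By angle (contact at ψ≈0.50, 0.6 N m/rad) the climb is only about 0.12. Tiny steps should settle it.

```bash
python3 - <<'E'
from h import *
for p in(.29,.28,.27): turn(p)
E
```

```text
psi 0.290 act 0.292 Mz 0.2488 [0.1993 0.4459] [-2.2582  0.5185  5.0876] op0.377 t22.37
psi 0.280 act 0.282 Mz 0.3023 [0.1611 0.4378] [-2.057   0.8249  5.6041] op0.372 t22.78
psi 0.270 act 0.272 Mz 0.3043 [0.1714 0.4281] [-1.3761 -0.0036  5.8202] op0.376 t23.20
```

Now the drag reads positive and saturated: about 0.2 plus a climb of 0.10. I'll continue in small steps to about 0.375 total.

```bash
python3 - <<'E'
from h import *
p=.27
while p>.155:
    p-=.015
    if turn(p)>.37: break
E
```

```text
psi 0.255 act 0.257 Mz 0.2802 [0.1739 0.4317] [-2.1424  0.1826  5.4066] op0.380 t23.62
psi 0.240 act 0.242 Mz 0.2827 [0.1925 0.4315] [-2.3722  0.7639  4.9385] op0.377 t24.03
psi 0.225 act 0.227 Mz 0.2992 [0.1798 0.4398] [-1.9348 -0.3094  5.2677] op0.378 t24.45
psi 0.210 act 0.212 Mz 0.3011 [0.1646 0.4338] [-2.4563 -0.1633  5.3879] op0.377 t24.87
psi 0.195 act 0.197 Mz 0.3240 [0.1625 0.4407] [-1.8865 -0.1712  5.7708] op0.379 t25.28
psi 0.180 act 0.182 Mz 0.3193 [0.1864 0.433 ] [-2.2688  0.8643  5.7598] op0.377 t25.70
psi 0.165 act 0.168 Mz 0.3556 [0.185  0.4593] [-2.342   0.7177  5.2609] op0.380 t26.12
psi 0.150 act 0.153 Mz 0.3569 [0.1721 0.4341] [-1.8205  0.7076  5.4686] op0.377 t26.53
```

The climb is between 0.157 (torque) and 0.21 (angle), so it is snug. I'll let go, retreat and check.

```bash
python3 - <<'E'
from h import *
arm.move_gripper(.75); 
arm.line_to([.4915,-.117,.32],velocity=.15); arm.pause(.2); st()
i=snapshot("scene")[110:240,200:330]
cv2.imwrite("pics/c5.png",cv2.resize(i,None,fx=4.5,fy=4.5,interpolation=cv2.INTER_CUBIC))
E
```

```text
t28.15 p [ 0.4912 -0.1169  0.3191] F [1.1554 0.7358 0.0617] M [ 0.0162 -0.0268  0.0527] op0.752
```

View pics/c5.png

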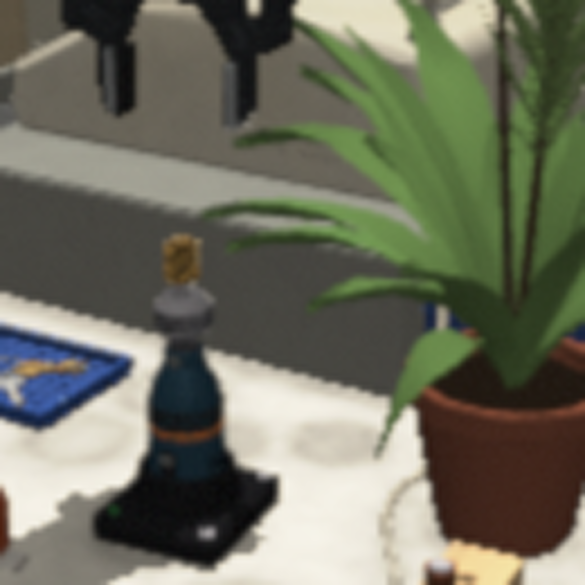

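The burr stands upright and centred on the nut at (182,258), and the gripper is well clear above it.

```bash
python3 -c "
from station import ticket
print(ticket.finish_job())"
```

```text
the job is handed in; nothing more can be done
None
```

The gold burr is seated against the stop and the nut is tightened to an estimated climb of 0.16–0.21 N m (snug is 0.14–0.23); the arm is clear and the job was handed in at about 28 s, with no verdict returned.

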